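# Clamp a seal stone with the coarse and fine vice knobs

## Task

Clamp the reddish seal stone in the carving vice, gently because it cracks easily. Turn the large black lower knob clockwise until the jaw just presses on the stone and the gauge needle rests in the blue band, without having turned the small knob and never driving the large knob on beyond the blue band; then turn the small silver top knob clockwise until the needle stands in the green band, and let go. Never let the needle reach the red band, keep the stone standing upright between the jaws, and leave the other things on the table as they are.

Things in the scene. Friction and masses are not known exactly. Their poses are not given: they have to be found in the camera images.
- vice: green and grey bench vice for seal stones, fixed to the table; base plate 120 mm (x) by 304 mm (y), origin on the table within 4 mm of its centre. Along its own +y end is the gearbox (84 x 84 mm, top 28 mm high) with the two coaxial knobs; at its -y end the round load gauge on a sliding head; between them, on a steel bed 20 mm high, the moving jaw, the stone, and the sprung anvil. All its axes follow the vice's yaw. Both knob axes are vertical, at vice x 0, y +100 mm
- coarse_grip (a point): grip point on the axis of the large black coarse knob, 53 mm above the table. The knob is a round 56 mm diameter, fluted cylinder from 34 to 58 mm above the table; its origin turns with it. It turns stiffly (0.25 N m). Nothing stands higher than the gearbox top (28 mm) within 65 mm of the axis but the knobs
- fine_grip (a point): grip point on the axis of the small silver fine knob, 80 mm above the table. The knob is a round 26 mm diameter cylinder from 58 to 88 mm above the table, sitting on the coarse knob's top face and on the same axis; fingertips must stay above 58 mm so as not to touch the coarse knob. It turns with 0.08 N m plus 0.0025 N m per N of load
- coarse (a joint): coarse knob angle in rad, 0 to 3.4, grows clockwise seen from above; each rad moves the jaw 8 mm towards the stone. Friction holds it where it is left. The gap to close is 8 to 20 mm, so it usually takes two grasps; once the stone is pinched each rad swings the needle about 2.4 rad
- fine (a joint): fine knob angle in rad, 0 to 2.6, starts between 0 and 0.3, grows clockwise seen from above; each rad moves the gauge head with its anvil 2.5 mm towards the stone; with the stone pinched each rad swings the needle about 0.75 rad. Friction holds it where it is left. Too little travel to close the gap alone
- needle (a joint): load gauge needle angle in rad, growing in proportion to the clamping force on the stone (roughly 0.1 to 0.14 rad per newton); 0 = no load, pointing to the vice's -x, growing clockwise seen from above. Bands painted on the dial: blue (just touching) 0.1 to 0.8, green (clamped right) 1.4 to 1.8, red (stone cracks) from 2.4 up
- gauge_face (a point): centre of the white gauge dial, 96 mm across, facing up, 46 mm above the table; blue, green and red bands, black needle
- needle_tip (a point): tip of the black needle, 42 mm from the dial centre
- jaw: moving aluminium jaw, 50 mm wide, 22 to 54 mm above the table; driven along the vice's -y by the coarse knob. Let into its face is a copper facing, 36 mm wide, which some earlier user set to stand 0.5 to 6 mm proud of the jaw; it stays as set and its setting is not measured, so the moment of contact must be felt or read from the gauge. The body's origin is not at the jaw: use jaw_face
- jaw_face (a point): centre of the moving jaw's aluminium face, behind the proud copper facing that actually meets the stone
- anvil_face (a point): centre of the sprung anvil's clamping face opposite, carried by the gauge head, which the fine knob drives along the vice's +y; it yields against a spring under the clamping load, and each mm it yields swings the needle 0.3 rad
- stone: reddish-brown seal stone, 24 x 24 mm and 45 mm tall, standing loose on the bed between the jaws; origin at its underside centre. The jaw slides it against the anvil
- paste_mid (a point): seal-paste jar, white with a blue lid, 52 mm across, 34 mm high, beside the vice on its far side; point at its middle, half-way up. A bystander
- spare_mid (a point): spare marble seal stone lying flat, 22 x 55 x 22 mm, beside the vice on its far side; point at its middle, half-way up. A bystander
- burin_mid (a point): carving knife with wooden handle, about 130 mm long, 11 mm thick, in front of the vice; point at its middle, half-way up. A bystander
- ink_mid (a point): black ink bottle, 60 mm across, 140 mm high; point at its middle, half-way up. A bystander
- tea_mid (a point): green drink bottle, 64 mm across, 190 mm high; point at its middle, half-way up. A bystander
- cup_mid (a point): black water cup with handle, 90 mm across, 55 mm high; point at its middle, half-way up. A bystander
- weight_mid (a point): steel paperweight bar, 22 x 170 x 16 mm; point at its middle, half-way up. A bystander
- brush_mid (a point): writing brush lying on the bamboo mat, 200 mm long; point at its middle, half-way up. A bystander

How it is judged (in metres and radians):
On the way, in this order (a step that is already met when the one before it is completed fails the run):
1. the coarse knob has brought the jaw onto the stone: needle in the blue band, fine knob not yet turned (value of joint needle between 0.1 and 0.8 rad and value of joint fine below 0.45 rad and contact force between jaw and stone above 0.5 N), for 0.2 s.
2. the fine knob has been turned and the needle stands in the green band (value of joint needle between 1.4 and 1.8 rad and value of joint fine above 0.6 rad), for 0.2 s.
At the end, for the whole second after the job is handed in: the stone stands upright (within 0.1 rad) and at rest, clamped between jaw and anvil with more than 5 N on it, the needle in the green band (1.4 to 1.8 rad), the knobs released (value of joint needle between 1.4 and 1.8 rad and contact force between jaw and stone above 5 N and angle between stone's own z axis and vertical below 0.1 rad and linear speed of stone below 0.01 m/s); the robot touches nothing.
It fails at once if the needle reaches the red band (2.4 rad) or the jaw presses on the stone with over 28 N: it cracks (value of joint needle above 2.4 rad or contact force between jaw and stone above 28 N).
It fails at once if the coarse knob is driven on clockwise well past the blue band (needle above 1.0 rad) (value of joint needle above 1 rad and velocity of joint coarse above 0.15 rad/s).
It fails at once if the stone tips over (more than 0.3 rad) (angle between stone's own z axis and vertical above 0.3 rad).
It fails at once if a bystander is moved more than 30 mm (distance of any of paste_mid, spare_mid, burin_mid, ink_mid, tea_mid, cup_mid, weight_mid, brush_mid from where it was at the start of the episode above 0.03 m).
It also fails if it takes over 72 s, if anything falls off the work surface, if the arm or the gripper's body presses on something with over 40 N, if the wrist force passes 120 N, or if a joint passes its speed limit or range.

## Robot

A 6-joint arm with a two-finger parallel gripper is mounted at the origin on the work surface. World frame = base frame: x ahead of the robot, y to its left, z up, the work surface at z = 0. Lengths are in m, angles in degrees, forces in N, time in s.
With the tool pointing down it reaches from about 0.35 to 0.875 m from the base axis. Payload 4.2 kg.
Tool frame: the origin (TCP) lies where the fingers leave the gripper's body, on its centre line; the fingertips stand 70 mm ahead of it and the grasp point (between the pads) lies 51 mm ahead of it; z points along the fingers, y is the direction in which the jaws open and shut (so a half turn about z gives the same grasp; the last joint's range is limited). The gripper opens to 87 mm and grips with 3 to 60 N. Pads are 19 mm wide; open, the fingers measure 117 mm over their backs; the gripper's body (75 mm by 190 mm) begins 51 mm behind the grasp point.
Start: joints at [-54.167, 22.042, 0.453, 0, -68.411, -14.817], TCP at [0.224, -0.583, 0.292] pointing down, gripper open.
Joint ranges: [-179.83, 179.83], [-69.29, 118.12], [-61.27, 80.66], [-181.25, 117.63], [-171.15, -9.14], [-177.46, 177.46]. Speed limits (degrees/s): [159.86, 159.86, 180, 180, 180, 180].

## Interface

Orientations are given as a 3x3 rotation matrix whose columns are the frame's x, y, z axes.
In Python, from station import sense, capture, camera_model, finish_job gives the robot as it stands.
- The arm moves only by the shell command python3 -m inch 'ROWS'. ROWS is JSON, a list of rows, each an object with "hand": the closure, from 0 (fully open) to 1 (shut); "slide": the shift along the world's x, y, z in cm, a list of three; "yaw": the turn about the world's z in rad. A call has 1 to 10 rows; each row is the pose to reach, as a shift and turn from the pose commanded when the call began; what a row does not reach only later rows make up. A row lasts 1/8 s, in which the tool goes at most 62.5 mm and 10.7 degrees, less where a joint would pass 70% of its speed; a pose out of reach is approached as far as the arm can. A call with a gripper value outside its range is refused whole. The fingers move at their own pace and stop on an object; the grip force is fixed at half the most. Time passes only in rows, so rows that repeat a pose let the fingers close. It gives the time, the measured TCP pose, the force and the opening at its end, in the units of the state.
- sense(): the state, without advancing time (a new reading comes with each control period).
- capture(name): name is "scene" or "top" or "wrist"; returns the picture (400x640x3 uint8, blue, green, red); there is no depth.
- camera_model(name): a dict with "mtx" (3x3 intrinsics, pixels), "xyz" and "orientation" of the camera in the world; the wrist camera has in their place "tool_from_camera" (4x4, takes a point from camera to tool coordinates, whose origin is the TCP and whose axes are the flange's). Camera axes: x right, y up, looking along -z (the intrinsics and any distortion apply to the point x, -y, -z); pixel columns grow to the right and rows downward; lengths in m; the calibration is good to about 2 mm. The wrist camera is an equidistant fisheye: a pixel r from the principal point sees the ray r / f radians off the axis. A picture is of the moment at which its call begins: read the wrist's pose just before it. camera_model takes no time and is no camera call.
- finish_job(): hands the job in, once; it reports no verdict.
The state is a dict: "time_s": time; "joints": joint angles; "joint_velocities": joint speeds; "effort": joint torques, N m; "tcp_pos": TCP position; "ee_rot": TCP orientation; "wrist_force": force on the tool from outside, world axes, zero at the start; "moment": the same for the moment, N m; "gripper_width": opening from 0.0 (shut) to 1.0 (fully open).
Only numpy, scipy, OpenCV 4.12 (cv2) and the standard library are available. Lean on these libraries where they do the work, as an engineer would, in place of code of your own. Each camera call takes 0.05 s, during which the arm holds its last target. There are 200 camera calls.

## Working session

There is one attempt and no reset: what is moved stays moved. The work goes in short steps, Python scripts to look and compute and a shell command to move; the robot and the scene stay as the last step left them, time stands still between calls to the robot, and variables do not carry over. Pictures are saved under pics/ and viewed, about 8 in all and at most 12, crops included, and the job is handed in when it is done.

```bash
mkdir -p pics; ls
python3 - <<'E'
from station import *
import cv2
s=sense();print(s)
for n in("scene","top","wrist"):
    cv2.imwrite(f"pics/{n}0.png",capture(n));m=camera_model(n);print(n,m)
E
```

```text
pics
{'time_s': 0.0, 'joints': array([-5.41660388e+01,  2.20929139e+01,  3.80706750e-01, -2.89241379e-02,
       -6.84124372e+01, -1.48168263e+01]), 'joint_velocities': array([ 0.01935691,  0.08075499,  0.00543961, -0.05619596,  0.09696816,
        0.04394072]), 'effort': array([-4.01527166e-05, -3.90666103e+01,  1.87400204e+01,  4.21988279e+00,
        1.08742638e-02, -2.04667986e-04]), 'tcp_pos': array([ 0.22402189, -0.58299427,  0.29114327]), 'ee_rot': array([[-9.33539945e-01, -3.58472276e-01, -8.93007873e-04],
       [-3.58473374e-01,  9.33537726e-01,  2.03845221e-03],
       [ 1.02927934e-04,  2.22309611e-03, -9.99997524e-01]]), 'wrist_force': array([-0.47361864,  0.33708974,  0.17980462]), 'moment': array([ 0.030395  , -0.0098349 , -0.00535591]), 'gripper_width': 0.9988090427036559}
scene {'mtx': array([[438.14984312,   0.        , 311.27552854],
       [  0.        , 438.14984312, 190.67094651],
       [  0.        ,   0.        ,   1.        ]]), 'xyz': array([ 1.24004732, -0.60660704,  0.76456761]), 'orientation': array([[ 0.66790943, -0.4576003 ,  0.58694033],
       [ 0.74
[... 295 characters left out ...]
97345]), 'orientation': array([[ 0.01316175,  0.99214422, -0.12440502],
       [-0.99976194,  0.0152228 ,  0.01563115],
       [ 0.01740215,  0.12416968,  0.99210839]])}
wrist {'mtx': array([[309.70691629,   0.        , 317.10483002],
       [  0.        , 309.70691629, 196.0367835 ],
       [  0.        ,   0.        ,   1.        ]]), 'tool_from_camera': array([[-3.10678656e-04,  9.70002222e-01,  2.43095851e-01,
         6.56706992e-02],
       [ 9.99999467e-01,  5.40630571e-04, -8.79218481e-04,
         7.90989335e-04],
       [-9.84268929e-04,  2.43095448e-01, -9.70001873e-01,
        -9.38453240e-02],
       [ 0.00000000e+00,  0.00000000e+00,  0.00000000e+00,
         1.00000000e+00]])}
```

View pics/top0.png

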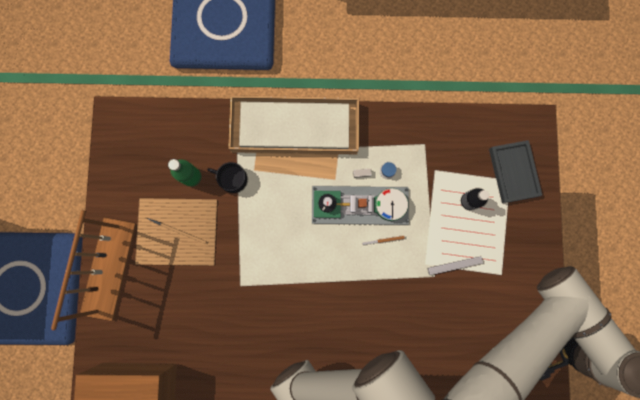

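View pics/scene0.png

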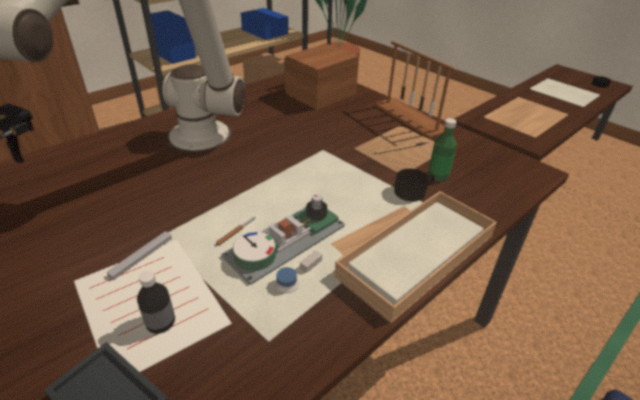

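The top view shows the vice at about (313–410, 187–225), with the knobs on the left (+y) at about (327,203) and the gauge at about (392,205). The knife is at (385,240), and the jar (389,170) and spare stone (362,173) are on the far side. I'll zoom in to measure.

Run:
```python
import cv2
im=cv2.imread("pics/top0.png")[180:232,305:417]
cv2.imwrite("pics/top0z.png",cv2.resize(im,None,fx=7,fy=7,interpolation=cv2.INTER_CUBIC))
```

```text
(no output)
```

View pics/top0z.png

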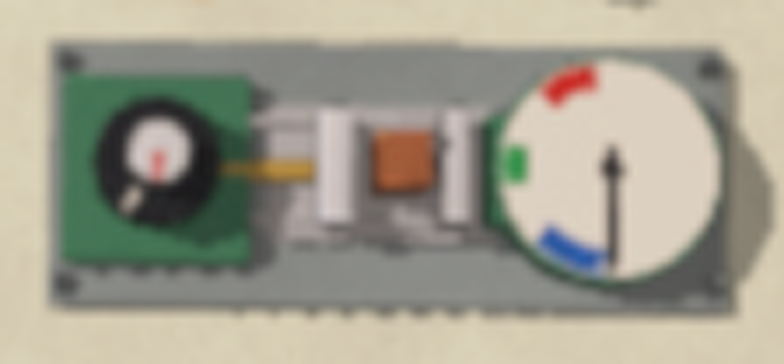

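```bash
cat > h.py <<'E'
import numpy as np
from station import camera_model
def ray(name,u,v,z):
    m=camera_model(name);d=np.linalg.inv(m["mtx"])@[u,v,1];d=np.asarray(m["orientation"])@(d*[1,-1,-1])
    p=np.asarray(m["xyz"]);return p+d*(z-p[2])/d[2]
def proj(name,P):
    m=camera_model(name);c=(np.asarray(P)-m["xyz"])@m["orientation"];c=c*[1,-1,-1];q=m["mtx"]@c;return q[:2]/q[2]
E
python3 - <<'E'
from h import *
Z=lambda x,y,z:ray("top",305+(x+.5)/7-.5,180+(y+.5)/7-.5,z)
f=Z(159,150,.088);c=Z(157,162,.058);g=Z(610,168,.046)
for n,p in dict(fine=f,coarse=c,gauge=g,gb1=Z(65,78,.028),gb2=Z(250,78,.028),gb3=Z(250,262,.028),gb4=Z(65,262,.028),tl=Z(52,43,.006),tr=Z(735,50,.006),br=Z(735,313,.006),bl=Z(52,305,.006),
 jawf=Z(355,168,.054),sl=Z(374,158,.065),sr=Z(434,158,.065),anv=Z(443,168,.054)).items():print(n,p.round(4))
print("scene fine proj",proj("scene",f),proj("scene",g))
E
```

```text
fine [ 0.6055 -0.0068  0.088 ]
coarse [ 0.6043 -0.0066  0.058 ]
gauge [ 0.6063 -0.2048  0.046 ]
gb1 [0.6451 0.0341 0.028 ]
gb2 [ 0.6464 -0.0478  0.028 ]
gb3 [ 0.5645 -0.0486  0.028 ]
gb4 [0.5632 0.0328 0.028 ]
tl [0.6643 0.0404 0.006 ]
tr [ 0.6661 -0.2678  0.006 ]
br [ 0.547  -0.2668  0.006 ]
bl [0.5461 0.0385 0.006 ]
jawf [ 0.6035 -0.0926  0.054 ]
sl [ 0.6065 -0.0999  0.065 ]
sr [ 0.6069 -0.1258  0.065 ]
anv [ 0.6041 -0.1309  0.054 ]
scene fine proj [315.58338721 196.26226859] [252.7030247  244.51853896]
```

```bash
python3 -m inch '[{"hand":0,"slide":[5,6,0],"yaw":0.12},{"hand":0,"slide":[9,13,0],"yaw":0.3},{"hand":0,"slide":[13,19,0],"yaw":0.45},{"hand":0,"slide":[17,25,0],"yaw":0.6},{"hand":0,"slide":[20,30,0],"yaw":0.75},{"hand":0,"slide":[23,35,0],"yaw":0.9},{"hand":0,"slide":[26.5,40,0],"yaw":1.05},{"hand":0,"slide":[30,45,0],"yaw":1.2},{"hand":0,"slide":[33,50,0],"yaw":1.2},{"hand":0,"slide":[36,54,0],"yaw":1.2}]'; python3 -m inch '[{"hand":0,"slide":[1,2,0],"yaw":0},{"hand":0,"slide":[2.1,3.6,0],"yaw":0},{"hand":0,"slide":[2.1,3.6,0],"yaw":0},{"hand":0,"slide":[2.1,3.6,0],"yaw":0}]'
python3 - <<'E'
from station import *
import cv2,numpy as np
s=sense();R=s["ee_rot"];print(s["joints"],s["tcp_pos"],np.degrees(np.arctan2(R[1,0],R[0,0])),R[:,2])
a=capture("top")[150:250,260:440];b=capture("scene")[150:290,200:380];w=capture("wrist")
o=np.zeros((600,800,3),np.uint8);o[:200,:360]=cv2.resize(a,None,fx=2,fy=2);o[:280,400:760]=cv2.resize(b,None,fx=2,fy=2);o[290:590,:480]=cv2.resize(w,(480,300))
cv2.imwrite("pics/c1.png",o);cv2.imwrite("pics/w1.png",w)
E
```

```text
time_s: 1.4
tcp_pos: [0.5707, -0.0615, 0.2923]
ee_rot: [[-0.004, -1.0, -0.0], [-1.0, 0.004, -0.0], [0.0, 0.0, -1.0]]
wrist_force: [0.2, -1.0, 0.0]
gripper_width: 0.999
time_s: 1.9
tcp_pos: [0.5905, -0.0286, 0.2923]
ee_rot: [[-0.005, -1.0, -0.0], [-1.0, 0.005, -0.0], [0.0, 0.0, -1.0]]
wrist_force: [0.4, -0.4, 0.2]
gripper_width: 1.006
[ 1.29128592e+01  1.87661428e+01 -4.46773458e+00 -2.34701775e-04
 -6.67929394e+01 -1.32175592e+01] [ 0.59052907 -0.0285564   0.29231317] -90.3047911251477 [-4.57045681e-04 -1.00922846e-04 -9.99999890e-01]
```

View pics/c1.png

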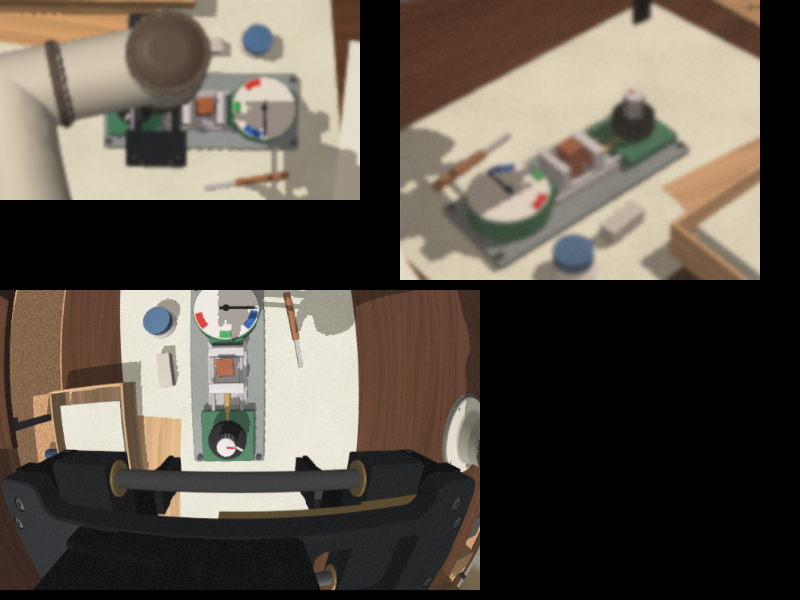

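The top and scene views both still show the dial, with the needle at rest (-x). The wrist view shows the knob near full-image px (302,208). I'll zoom in for an accurate fix on the knob axis.

```bash
cat >> h.py <<'E'
def wray(s,u,v,z):
    m=camera_model("wrist");K=m["mtx"];a=np.array([(u-K[0,2])/K[0,0],(v-K[1,2])/K[1,1]]);r=np.hypot(*a)
    d=np.array([*(a/r*np.sin(r)),np.cos(r)])*[1,-1,-1]
    T=m["tool_from_camera"];R=s["ee_rot"];p=s["tcp_pos"]+R@T[:3,3];d=R@T[:3,:3]@d
    return p+d*(z-p[2])/d[2]
E
python3 - <<'E'
from station import *
import cv2
from h import *
s=sense();w=capture("wrist");print(s["tcp_pos"])
c=w[150:240,240:360];cv2.imwrite("pics/w2.png",cv2.resize(c,None,fx=6,fy=6,interpolation=cv2.INTER_CUBIC))
E
```

```text
[ 0.59062051 -0.02856367  0.29250289]
```

View pics/w2.png

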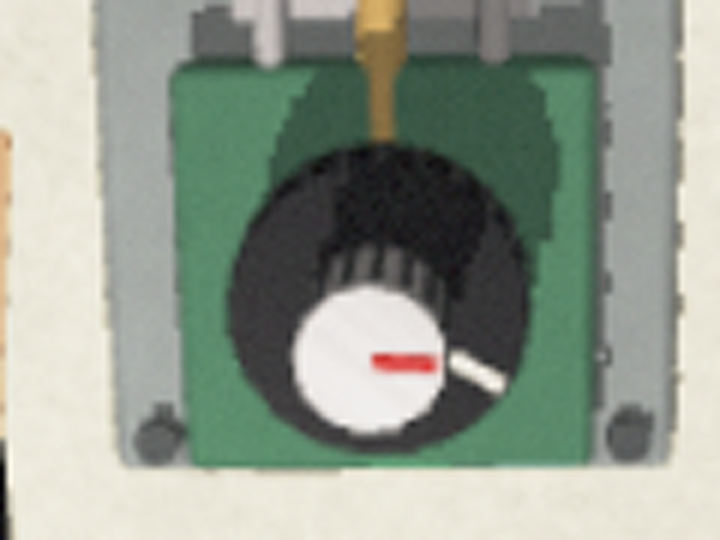

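Run:
```python
from station import *
from h import *
s=sense()
W=lambda x,y,z:wray(s,240+(x+.5)/6-.5,150+(y+.5)/6-.5,z)
print(W(369,360,.088),W(379,302,.058),W(228,302,.058),W(530,302,.058),W(378,455,.058))
print([W(*p,.028) for p in((172,65),(597,65),(597,465),(190,465))])
```

```text
[ 0.60698323 -0.00456982  0.088     ] [ 0.60662744 -0.00669432  0.058     ] [ 0.63445607 -0.00682575  0.058     ] [ 0.57901185 -0.00654452  0.058     ] [0.60736491 0.02296523 0.058     ]
[array([ 0.64803067, -0.04690282,  0.028     ]), array([ 0.56503217, -0.04616186,  0.028     ]), array([0.56409465, 0.0360593 , 0.028     ]), array([0.64787767, 0.03583619, 0.028     ])]
```

```bash
python3 -m inch '[{"hand":0,"slide":[1.55,2.28,0],"yaw":0},{"hand":0,"slide":[1.55,2.28,-4],"yaw":0},{"hand":0,"slide":[1.55,2.28,-8],"yaw":0},{"hand":0,"slide":[1.55,2.28,-12],"yaw":0},{"hand":0,"slide":[1.55,2.28,-16],"yaw":0},{"hand":0,"slide":[1.55,2.28,-18.75],"yaw":0},{"hand":0,"slide":[1.55,2.28,-18.75],"yaw":0},{"hand":0,"slide":[1.55,2.28,-18.75],"yaw":0}]'
python3 -m inch '[{"hand":1,"slide":[0,0,0],"yaw":0},{"hand":1,"slide":[0,0,0],"yaw":0},{"hand":1,"slide":[0,0,0],"yaw":0},{"hand":1,"slide":[0,0,0],"yaw":0},{"hand":1,"slide":[0,0,0],"yaw":0},{"hand":1,"slide":[0,0,0],"yaw":0}]'
python3 - <<'E'
from station import *
import cv2,numpy as np
s=sense();print(s["tcp_pos"],s["wrist_force"],s["moment"],s["gripper_width"],s["joints"][5])
t=capture("top");c=capture("scene")
a=t[150:250,260:440];b=c[150:290,200:380];w=capture("wrist")
o=np.zeros((600,800,3),np.uint8);o[:200,:360]=cv2.resize(a,None,fx=2,fy=2);o[:280,400:760]=cv2.resize(b,None,fx=2,fy=2);o[290:590,:480]=cv2.resize(w,(480,300))
cv2.imwrite("pics/c2.png",o);cv2.imwrite("pics/t2.png",t);cv2.imwrite("pics/s2.png",c);cv2.imwrite("pics/w2f.png",w)
E
```

```text
time_s: 3.1
tcp_pos: [0.6078, -0.0042, 0.1059]
ee_rot: [[-0.003, -1.0, 0.002], [-1.0, 0.003, 0.0], [-0.0, -0.002, -1.0]]
wrist_force: [-0.4, -0.0, 0.3]
gripper_width: 0.999
time_s: 3.85
tcp_pos: [0.6068, -0.0047, 0.1051]
ee_rot: [[-0.004, -1.0, 0.001], [-1.0, 0.004, -0.0], [0.0, -0.001, -1.0]]
wrist_force: [-0.4, 0.1, 2.4]
gripper_width: 0.636
[ 0.60679512 -0.00468536  0.10507657] [-0.39783673  0.12635524  2.41265096] [ 0.04118362  0.16570384 -0.05656886] 0.636202184454951 -15.062712048984489
```

View pics/c2.png

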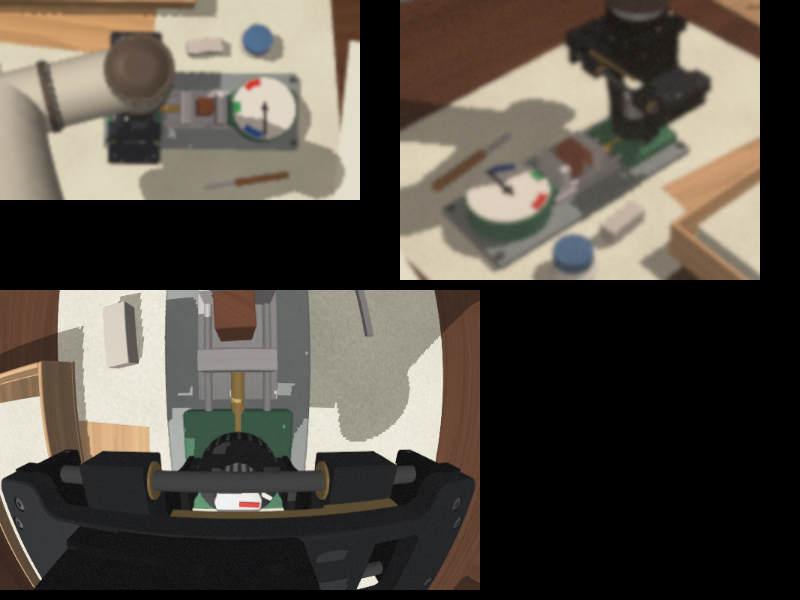

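Gripper is around the coarse knob (opening 55 mm). The dial is clear in both the top and scene views. Next is a needle reader.

```bash
cat > needle.py <<'E'
from h import *
from station import capture,sense
import cv2
def rectify(name,im,c=(0.6063,-0.2048),z=.048,half=.056,n=448):
    w=[(c[0]+a*half,c[1]+b*half,z) for a,b in((1,1),(1,-1),(-1,-1),(-1,1))]  # up=+x, right=-y
    src=np.float32([proj(name,p) for p in w]);dst=np.float32([[0,0],[n-1,0],[n-1,n-1],[0,n-1]])
    return cv2.warpPerspective(im,cv2.getPerspectiveTransform(src,dst),(n,n),flags=cv2.INTER_CUBIC)
def read(name,im,n=448,half=.056):
    g=cv2.GaussianBlur(rectify(name,im).max(2).astype(np.float32),(0,0),2);k=n/2/half
    th=np.arange(-.3,2.8,.01);r=np.arange(.010,.038,.001)*k;best=[]
    for ox in np.arange(-.004,.0041,.001):
        for oy in np.arange(-.004,.0061,.001):   # world offsets
            X=n/2-oy*k-np.outer(np.sin(th),r);Y=n/2-ox*k+np.outer(np.cos(th),r)
            m=cv2.remap(g,X.astype(np.float32),Y.astype(np.float32),cv2.INTER_LINEAR).mean(1)
            i=m.argmin();best.append((m[i],th[i],ox,oy))
    best.sort();b=np.array(best[:8]);return b[:,1].mean(),b[:,1].std(),b[0,0],b[0,2:]
def show():
    s=sense();R=s["ee_rot"]
    print("t",round(s["time_s"],2),"yaw",round(np.degrees(np.arctan2(R[1,0],R[0,0])),1),"tcp",s["tcp_pos"].round(4),"F",s["wrist_force"].round(1),"Mz",s["moment"].round(2),"w",round(s["gripper_width"],3))
    for n in("top","scene"):
        im=capture(n);r=read(n,im);print(n,"needle %.3f sd %.3f dark %.0f"%r[:3],r[3])
        cv2.imwrite(f"pics/rect_{n}.png",rectify(n,im))
if __name__=="__main__":show()
E
python3 needle.py
python3 - <<'E'
import cv2,numpy as np
cv2.imwrite("pics/r1.png",np.hstack([cv2.imread("pics/rect_%s.png"%n)[::2,::2] for n in("top","scene")]))
E
```

```text
t 4.0 yaw -90.2 tcp [ 0.6068 -0.0047  0.105 ] F [ 0.2 -0.1  2.8] Mz [-0.05  0.16 -0.06] w 0.636
top needle 0.020 sd 0.035 dark 87 [-0.004 -0.001]
scene needle 0.055 sd 0.029 dark 79 [-0.002  0.   ]
```

View pics/r1.png

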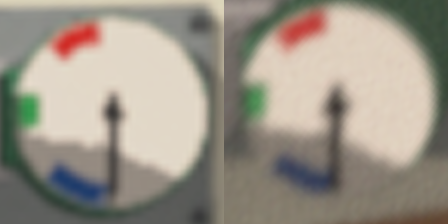

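```bash
python3 -m inch '[{"hand":1,"slide":[0,0,0],"yaw":-0.08},{"hand":1,"slide":[0,0,0],"yaw":-0.16},{"hand":1,"slide":[0,0,0],"yaw":-0.24},{"hand":1,"slide":[0,0,0],"yaw":-0.32},{"hand":1,"slide":[0,0,0],"yaw":-0.4},{"hand":1,"slide":[0,0,0],"yaw":-0.48},{"hand":1,"slide":[0,0,0],"yaw":-0.56},{"hand":1,"slide":[0,0,0],"yaw":-0.64},{"hand":1,"slide":[0,0,0],"yaw":-0.7},{"hand":1,"slide":[0,0,0],"yaw":-0.7}]'; python3 needle.py
python3 - <<'E'
import cv2,numpy as np
from station import *
t=capture("top")[170:240,300:420];w=capture("wrist")
o=np.zeros((600,800,3),np.uint8);o[:280,:480]=cv2.resize(t,None,fx=4,fy=4,interpolation=cv2.INTER_CUBIC);o[290:590,:480]=cv2.resize(w,(480,300))
cv2.imwrite("pics/c3.png",o)
E
```

```text
time_s: 5.35
tcp_pos: [0.6076, -0.005, 0.1051]
ee_rot: [[-0.647, -0.762, 0.003], [-0.762, 0.647, -0.0], [-0.002, -0.002, -1.0]]
wrist_force: [2.9, -2.8, 0.7]
gripper_width: 0.638
t 5.35 yaw -130.3 tcp [ 0.6076 -0.005   0.1051] F [ 2.9 -2.8  0.7] Mz [-0.84 -0.81 -0.29] w 0.638
top needle 0.010 sd 0.039 dark 86 [-0.004  0.   ]
scene needle 0.048 sd 0.020 dark 79 [-0.002  0.   ]
```

View pics/c3.png

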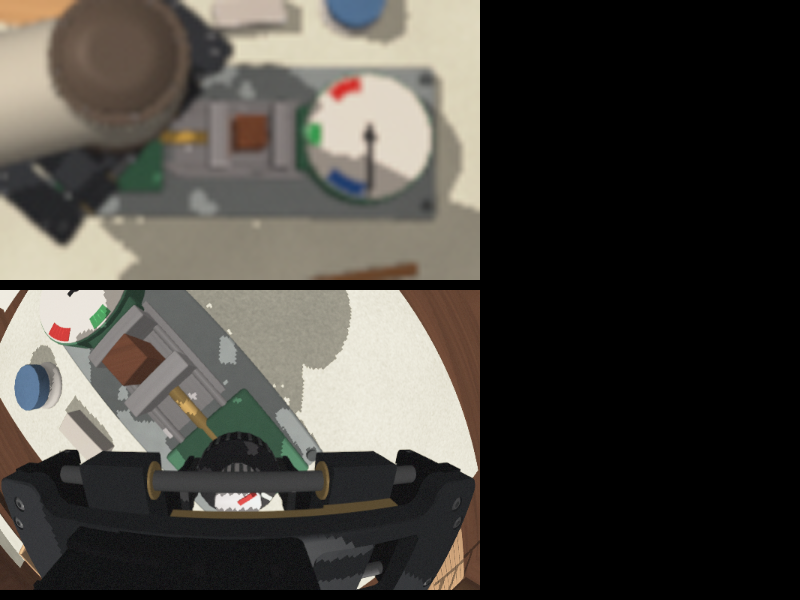

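Jaw advanced about 6 mm, needle still 0, and the fine pointer keeps its world direction, so it isn't turning. Continuing in small steps.

```bash
python3 -m inch '[{"hand":1,"slide":[0,0,0],"yaw":-0.08},{"hand":1,"slide":[0,0,0],"yaw":-0.16},{"hand":1,"slide":[0,0,0],"yaw":-0.24},{"hand":1,"slide":[0,0,0],"yaw":-0.24}]'; python3 needle.py
```

```text
time_s: 6.05
tcp_pos: [0.6079, -0.0052, 0.1051]
ee_rot: [[-0.81, -0.587, 0.003], [-0.587, 0.81, -0.0], [-0.002, -0.002, -1.0]]
wrist_force: [4.6, -5.1, 0.6]
gripper_width: 0.638
t 6.05 yaw -144.1 tcp [ 0.6079 -0.0052  0.1051] F [ 4.6 -5.1  0.6] Mz [-1.35 -1.37 -0.24] w 0.638
top needle 0.010 sd 0.039 dark 86 [-0.004  0.   ]
scene needle 0.053 sd 0.029 dark 79 [-0.003  0.   ]
```

```bash
python3 -m inch '[{"hand":1,"slide":[0,0,0],"yaw":-0.05},{"hand":1,"slide":[0,0,0],"yaw":-0.1},{"hand":1,"slide":[0,0,0],"yaw":-0.1}]'; python3 needle.py
```

```text
time_s: 6.52
tcp_pos: [0.6079, -0.0054, 0.1051]
ee_rot: [[-0.864, -0.503, 0.003], [-0.503, 0.864, -0.001], [-0.002, -0.002, -1.0]]
wrist_force: [5.5, -5.4, -0.5]
gripper_width: 0.639
t 6.53 yaw -149.8 tcp [ 0.6079 -0.0054  0.1051] F [ 5.5 -5.4 -0.5] Mz [-1.49 -1.39 -0.13] w 0.639
top needle 0.010 sd 0.039 dark 86 [-0.004  0.   ]
scene needle 0.059 sd 0.032 dark 78 [-0.002  0.   ]
```

```bash
python3 -m inch '[{"hand":1,"slide":[0.02,-0.02,0],"yaw":-0.05},{"hand":1,"slide":[0.04,-0.04,0],"yaw":-0.1},{"hand":1,"slide":[0.04,-0.04,0],"yaw":-0.1}]'; python3 needle.py
```

```text
time_s: 7.0
tcp_pos: [0.608, -0.0055, 0.1051]
ee_rot: [[-0.91, -0.415, 0.002], [-0.415, 0.91, -0.0], [-0.002, -0.001, -1.0]]
wrist_force: [4.2, -5.1, 0.1]
gripper_width: 0.634
t 7.0 yaw -155.5 tcp [ 0.608  -0.0055  0.1051] F [ 4.2 -5.1  0.1] Mz [-1.29 -1.23 -0.13] w 0.634
top needle 0.010 sd 0.039 dark 85 [-0.004  0.   ]
scene needle 0.066 sd 0.030 dark 78 [-0.003  0.   ]
```

```bash
python3 -m inch '[{"hand":1,"slide":[0.02,-0.02,0],"yaw":-0.05},{"hand":1,"slide":[0.02,-0.02,0],"yaw":-0.1},{"hand":1,"slide":[0.02,-0.02,0],"yaw":-0.1}]'; python3 needle.py
```

```text
time_s: 7.48
tcp_pos: [0.6081, -0.0057, 0.1051]
ee_rot: [[-0.947, -0.322, 0.002], [-0.322, 0.947, -0.0], [-0.002, -0.001, -1.0]]
wrist_force: [4.0, -4.2, 0.5]
gripper_width: 0.637
t 7.47 yaw -161.2 tcp [ 0.6081 -0.0057  0.1051] F [ 4.  -4.2  0.5] Mz [-1.16 -1.06 -0.14] w 0.637
top needle 0.010 sd 0.039 dark 85 [-0.004  0.   ]
scene needle 0.071 sd 0.028 dark 78 [-0.002  0.   ]
```

```bash
python3 -m inch '[{"hand":1,"slide":[0.02,-0.02,0],"yaw":-0.05},{"hand":1,"slide":[0.02,-0.02,0],"yaw":-0.1},{"hand":1,"slide":[0.02,-0.02,0],"yaw":-0.1}]'; python3 needle.py;  python3 - <<'E'
import cv2,numpy as np
from station import *
a=capture("top")[170:240,320:420];b=cv2.imread("pics/top0.png")[170:240,320:420];
cv2.imwrite("pics/c4.png",np.vstack([cv2.resize(t[15:55],None,fx=7,fy=7,interpolation=cv2.INTER_CUBIC) for t in(b,a)]))
E
```

```text
time_s: 7.95
tcp_pos: [0.6082, -0.0058, 0.1051]
ee_rot: [[-0.974, -0.226, 0.002], [-0.226, 0.974, -0.0], [-0.002, -0.001, -1.0]]
wrist_force: [3.3, -4.2, 0.9]
gripper_width: 0.636
t 7.95 yaw -167.0 tcp [ 0.6082 -0.0058  0.1051] F [ 3.3 -4.2  0.9] Mz [-1.18 -1.08 -0.19] w 0.636
top needle 0.019 sd 0.034 dark 84 [-0.004  0.   ]
scene needle 0.068 sd 0.033 dark 79 [-0.003  0.   ]
```

View pics/c4.png

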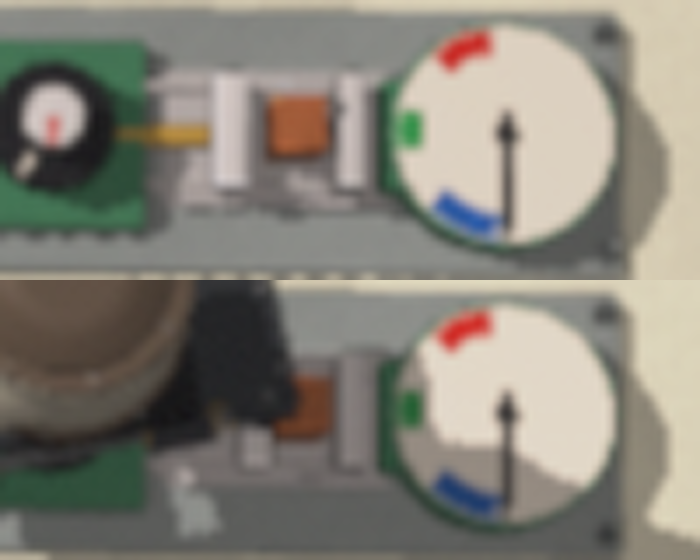

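The jaw has advanced about 10 mm, as expected, and the stone has just begun to move. Continuing.

```bash
python3 -m inch '[{"hand":1,"slide":[0.02,-0.02,0],"yaw":-0.05},{"hand":1,"slide":[0.02,-0.02,0],"yaw":-0.1},{"hand":1,"slide":[0.02,-0.02,0],"yaw":-0.1}]'; python3 needle.py
```

```text
time_s: 8.48
tcp_pos: [0.6082, -0.006, 0.1051]
ee_rot: [[-0.992, -0.127, 0.002], [-0.127, 0.992, -0.0], [-0.002, -0.0, -1.0]]
wrist_force: [3.1, -3.6, 0.5]
gripper_width: 0.636
t 8.47 yaw -172.7 tcp [ 0.6082 -0.006   0.1051] F [ 3.1 -3.6  0.5] Mz [-1.29 -1.03 -0.23] w 0.636
top needle 0.019 sd 0.034 dark 84 [-0.004 -0.001]
scene needle 0.050 sd 0.026 dark 79 [-0.003  0.   ]
```

```bash
python3 -m inch '[{"hand":1,"slide":[0.02,-0.02,0],"yaw":-0.05},{"hand":1,"slide":[0.02,-0.02,0],"yaw":-0.08},{"hand":1,"slide":[0.02,-0.02,0],"yaw":-0.08}]'; python3 needle.py
```

```text
time_s: 8.95
tcp_pos: [0.6083, -0.0061, 0.1051]
ee_rot: [[-0.999, -0.047, 0.001], [-0.047, 0.999, -0.0], [-0.001, -0.0, -1.0]]
wrist_force: [3.4, -3.9, 1.6]
gripper_width: 0.634
t 8.95 yaw -177.3 tcp [ 0.6083 -0.0061  0.1051] F [ 3.4 -3.9  1.6] Mz [-1.22 -1.01  0.07] w 0.634
top needle 0.019 sd 0.034 dark 85 [-0.004  0.   ]
scene needle 0.055 sd 0.029 dark 78 [-0.002  0.   ]
```

```bash
python3 -m inch '[{"hand":1,"slide":[0.02,-0.02,0],"yaw":-0.05},{"hand":1,"slide":[0.02,-0.02,0],"yaw":-0.08},{"hand":1,"slide":[0.02,-0.02,0],"yaw":-0.08}]'; python3 needle.py
```

```text
time_s: 9.43
tcp_pos: [0.6083, -0.0062, 0.1051]
ee_rot: [[-0.999, 0.033, 0.001], [0.033, 0.999, -0.0], [-0.001, -0.0, -1.0]]
wrist_force: [2.8, -4.6, 2.6]
gripper_width: 0.637
t 9.43 yaw 178.1 tcp [ 0.6083 -0.0062  0.1051] F [ 2.8 -4.6  2.6] Mz [-1.26 -0.97  0.06] w 0.637
top needle 0.019 sd 0.034 dark 84 [-0.004 -0.001]
scene needle 0.033 sd 0.028 dark 78 [-0.001  0.001]
```

```bash
python3 -m inch '[{"hand":1,"slide":[0,0,0],"yaw":-0.05},{"hand":1,"slide":[0,0,0],"yaw":-0.08},{"hand":1,"slide":[0,0,0],"yaw":-0.08}]'; python3 needle.py
```

```text
time_s: 9.9
tcp_pos: [0.6083, -0.0063, 0.1051]
ee_rot: [[-0.994, 0.113, 0.001], [0.113, 0.994, -0.0], [-0.001, -0.0, -1.0]]
wrist_force: [2.6, -4.3, 2.7]
gripper_width: 0.636
t 9.9 yaw 173.5 tcp [ 0.6083 -0.0063  0.1051] F [ 2.6 -4.3  2.7] Mz [-1.36 -0.97  0.  ] w 0.636
top needle 0.019 sd 0.034 dark 84 [-0.004 -0.001]
scene needle 0.033 sd 0.028 dark 79 [-0.001  0.001]
```

```bash
python3 -m inch '[{"hand":1,"slide":[0,0,0],"yaw":-0.05},{"hand":1,"slide":[0,0,0],"yaw":-0.08},{"hand":1,"slide":[0,0,0],"yaw":-0.08}]'; python3 needle.py
python3 - <<'E'
import cv2,numpy as np
from station import *
a=capture("top")[185:225,320:420];s=capture("scene")[190:270,225:345]
cv2.imwrite("pics/c5.png",np.vstack([cv2.resize(a,(600,240),interpolation=cv2.INTER_CUBIC),cv2.resize(s,(525,350),interpolation=cv2.INTER_CUBIC)[:, :600] if 0 else cv2.copyMakeBorder(cv2.resize(s,(525,350),interpolation=cv2.INTER_CUBIC),0,0,0,75,0)]))
E
```

```text
time_s: 10.38
tcp_pos: [0.6083, -0.0064, 0.105]
ee_rot: [[-0.981, 0.192, 0.001], [0.192, 0.981, -0.0], [-0.001, -0.0, -1.0]]
wrist_force: [3.4, -5.2, 2.6]
gripper_width: 0.633
t 10.38 yaw 168.9 tcp [ 0.6083 -0.0064  0.105 ] F [ 3.4 -5.2  2.6] Mz [-1.53 -0.94 -0.02] w 0.633
top needle 0.019 sd 0.034 dark 84 [-0.004 -0.001]
scene needle 0.045 sd 0.028 dark 78 [-0.002  0.   ]
```

View pics/c5.png

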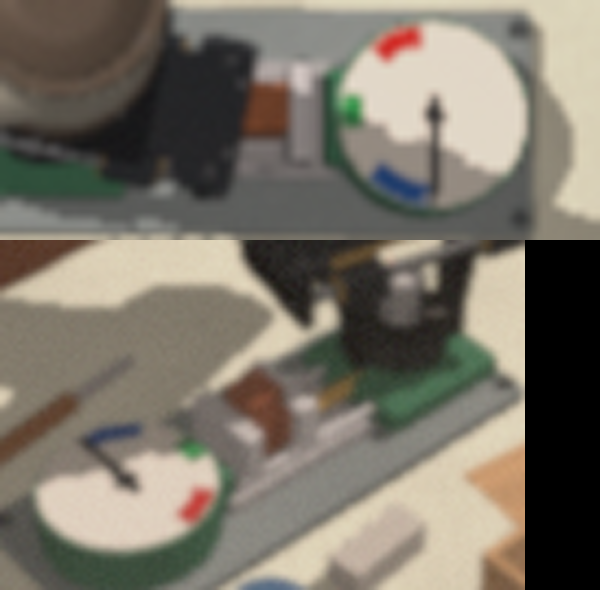

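The needle is still at 0 and the stone appears 2 mm or so short of the anvil. Continuing with needle checks.

```bash
python3 -m inch '[{"hand":1,"slide":[0,0,0],"yaw":-0.05},{"hand":1,"slide":[0,0,0],"yaw":-0.1},{"hand":1,"slide":[0,0,0],"yaw":-0.1}]'; python3 needle.py
```

```text
time_s: 10.95
tcp_pos: [0.6082, -0.0066, 0.105]
ee_rot: [[-0.957, 0.29, 0.001], [0.29, 0.957, -0.0], [-0.001, -0.0, -1.0]]
wrist_force: [3.9, -5.1, 2.0]
gripper_width: 0.635
t 10.95 yaw 163.2 tcp [ 0.6082 -0.0066  0.105 ] F [ 3.9 -5.1  2. ] Mz [-1.68 -0.99 -0.13] w 0.635
top needle 0.066 sd 0.048 dark 85 [-0.004  0.   ]
scene needle 0.064 sd 0.031 dark 73 [-0.002  0.001]
```

```bash
python3 -m inch '[{"hand":1,"slide":[0,0,0],"yaw":-0.05},{"hand":1,"slide":[0,0,0],"yaw":-0.1},{"hand":1,"slide":[0,0,0],"yaw":-0.1}]'; python3 needle.py
```

```text
time_s: 11.42
tcp_pos: [0.6082, -0.0067, 0.105]
ee_rot: [[-0.924, 0.384, 0.0], [0.384, 0.924, -0.001], [-0.001, -0.0, -1.0]]
wrist_force: [3.0, -5.6, 3.3]
gripper_width: 0.637
t 11.43 yaw 157.4 tcp [ 0.6082 -0.0067  0.105 ] F [ 3.  -5.6  3.3] Mz [-1.81 -0.99 -0.09] w 0.637
top needle 0.259 sd 0.040 dark 80 [-0.004  0.002]
scene needle 0.268 sd 0.032 dark 75 [-0.003  0.003]
```

Needle about 0.25. One small further turn towards mid-blue, then hold.

```bash
python3 -m inch '[{"hand":1,"slide":[0,0,0],"yaw":-0.03},{"hand":1,"slide":[0,0,0],"yaw":-0.06},{"hand":1,"slide":[0,0,0],"yaw":-0.06},{"hand":1,"slide":[0,0,0],"yaw":-0.06},{"hand":1,"slide":[0,0,0],"yaw":-0.06}]'; python3 needle.py
```

```text
time_s: 12.15
tcp_pos: [0.6082, -0.0068, 0.105]
ee_rot: [[-0.899, 0.438, 0.0], [0.438, 0.899, -0.001], [-0.001, -0.001, -1.0]]
wrist_force: [2.4, -5.9, 1.9]
gripper_width: 0.632
t 12.15 yaw 154.0 tcp [ 0.6082 -0.0068  0.105 ] F [ 2.4 -5.9  1.9] Mz [-1.85 -0.98  0.06] w 0.632
top needle 0.415 sd 0.047 dark 85 [-0.004  0.002]
scene needle 0.413 sd 0.049 dark 76 [-0.003  0.003]
```

```bash
python3 -m inch '[{"hand":0,"slide":[0,0,0],"yaw":0},{"hand":0,"slide":[0,0,0],"yaw":0},{"hand":0,"slide":[0,0,0],"yaw":0},{"hand":0,"slide":[0,0,0],"yaw":0},{"hand":0,"slide":[0,0,1.5],"yaw":0},{"hand":0,"slide":[0,0,2.8],"yaw":0},{"hand":0,"slide":[0,0,2.8],"yaw":0}]'; python3 needle.py
python3 -m inch '[{"hand":0,"slide":[0,0,0],"yaw":0.18},{"hand":0,"slide":[0,0,0],"yaw":0.36},{"hand":0,"slide":[0,0,0],"yaw":0.54},{"hand":0,"slide":[0,0,0],"yaw":0.72},{"hand":0,"slide":[0,0,0],"yaw":0.9},{"hand":0,"slide":[0,0,0],"yaw":1.08},{"hand":0,"slide":[0,0,0],"yaw":1.26},{"hand":0,"slide":[0,0,0],"yaw":1.44},{"hand":0,"slide":[0,0,0],"yaw":1.62},{"hand":0,"slide":[0,0,0],"yaw":1.75}]'; python3 -m inch '[{"hand":0,"slide":[0,0,0],"yaw":0},{"hand":0,"slide":[0,0,0],"yaw":0}]'; python3 needle.py
```

```text
time_s: 13.12
tcp_pos: [0.609, -0.0059, 0.1349]
ee_rot: [[-0.899, 0.438, 0.004], [0.438, 0.899, 0.001], [-0.003, 0.003, -1.0]]
wrist_force: [0.2, -1.1, -0.4]
gripper_width: 0.999
t 13.12 yaw 154.0 tcp [ 0.609  -0.0059  0.1349] F [ 0.2 -1.1 -0.4] Mz [-0.06 -0.02 -0.01] w 0.999
top needle 0.403 sd 0.050 dark 92 [-0.004  0.002]
scene needle 0.408 sd 0.048 dark 77 [-0.004  0.004]
time_s: 14.48
tcp_pos: [0.6076, -0.0062, 0.1321]
ee_rot: [[-0.266, -0.964, -0.001], [-0.964, 0.266, -0.0], [0.001, 0.001, -1.0]]
wrist_force: [0.0, -0.2, -0.2]
gripper_width: 0.999
time_s: 14.72
tcp_pos: [0.6078, -0.0061, 0.1325]
ee_rot: [[-0.272, -0.962, -0.001], [-0.962, 0.272, -0.0], [0.0, 0.001, -1.0]]
wrist_force: [0.0, -0.2, 1.2]
gripper_width: 1.0
t 14.72 yaw -105.8 tcp [ 0.6078 -0.0061  0.1325] F [ 0.  -0.2  1.2] Mz [0.02 0.06 0.02] w 1.0
top needle 0.404 sd 0.049 dark 92 [-0.004  0.002]
scene needle 0.419 sd 0.047 dark 77 [-0.004  0.004]
```

```bash
python3 -m inch '[{"hand":0,"slide":[-0.1,0,0],"yaw":0},{"hand":1,"slide":[-0.1,0,0],"yaw":0},{"hand":1,"slide":[-0.1,0,0],"yaw":0},{"hand":1,"slide":[-0.1,0,0],"yaw":0},{"hand":1,"slide":[-0.1,0,0],"yaw":0},{"hand":1,"slide":[-0.1,0,0],"yaw":0},{"hand":1,"slide":[-0.1,0,0],"yaw":0},{"hand":1,"slide":[-0.1,0,0],"yaw":0}]'; python3 needle.py; python3 -m inch '[{"hand":1,"slide":[0,0,0],"yaw":-0.05},{"hand":1,"slide":[0,0,0],"yaw":-0.12},{"hand":1,"slide":[0,0,0],"yaw":-0.2},{"hand":1,"slide":[0,0,0],"yaw":-0.28},{"hand":1,"slide":[0,0,0],"yaw":-0.36},{"hand":1,"slide":[0,0,0],"yaw":-0.4},{"hand":1,"slide":[0,0,0],"yaw":-0.4}]'; python3 needle.py
```

```text
time_s: 15.82
tcp_pos: [0.6069, -0.0061, 0.1327]
ee_rot: [[-0.271, -0.963, -0.0], [-0.963, 0.271, 0.0], [0.0, 0.0, -1.0]]
wrist_force: [-1.6, 1.2, 2.0]
gripper_width: 0.287
t 15.82 yaw -105.7 tcp [ 0.6069 -0.0061  0.1327] F [-1.6  1.2  2. ] Mz [ 0.39  0.2  -0.03] w 0.287
top needle 0.404 sd 0.049 dark 92 [-0.004  0.002]
scene needle 0.384 sd 0.042 dark 77 [-0.003  0.004]
time_s: 16.8
tcp_pos: [0.607, -0.0061, 0.1328]
ee_rot: [[-0.624, -0.782, -0.0], [-0.782, 0.624, -0.0], [0.0, 0.0, -1.0]]
wrist_force: [-0.8, 0.1, -0.0]
gripper_width: 0.291
t 16.8 yaw -128.6 tcp [ 0.607  -0.0061  0.1328] F [-0.8  0.1 -0. ] Mz [ 0.03  0.14 -0.03] w 0.291
top needle 0.683 sd 0.038 dark 89 [-0.004  0.005]
scene needle 0.750 sd 0.037 dark 80 [-0.004  0.006]
```

Ratio is about 0.75 as stated. I'll widen the reader's centre search, since the head moves, and continue.

```bash
sed -i 's/np.arange(-.004,.0061,.001)/np.arange(-.002,.0091,.001)/; s/np.arange(-.004,.0041,.001)/np.arange(-.006,.0031,.001)/' needle.py; python3 -m inch '[{"hand":1,"slide":[0,0,0],"yaw":-0.08},{"hand":1,"slide":[0,0,0],"yaw":-0.16},{"hand":1,"slide":[0,0,0],"yaw":-0.24},{"hand":1,"slide":[0,0,0],"yaw":-0.32},{"hand":1,"slide":[0,0,0],"yaw":-0.4},{"hand":1,"slide":[0,0,0],"yaw":-0.48},{"hand":1,"slide":[0,0,0],"yaw":-0.56},{"hand":1,"slide":[0,0,0],"yaw":-0.64},{"hand":1,"slide":[0,0,0],"yaw":-0.7},{"hand":1,"slide":[0,0,0],"yaw":-0.7}]'; python3 needle.py
```

```text
time_s: 18.15
tcp_pos: [0.607, -0.0062, 0.1328]
ee_rot: [[-0.981, -0.196, 0.0], [-0.196, 0.981, -0.0], [-0.0, -0.0, -1.0]]
wrist_force: [0.3, -0.8, -0.5]
gripper_width: 0.293
t 18.15 yaw -168.7 tcp [ 0.607  -0.0062  0.1328] F [ 0.3 -0.8 -0.5] Mz [-0.15 -0.04 -0.03] w 0.293
top needle 1.218 sd 0.024 dark 89 [-0.001  0.005]
scene needle 1.206 sd 0.022 dark 86 [0.002 0.005]
```

```bash
python3 -m inch '[{"hand":1,"slide":[0,0,0],"yaw":-0.06},{"hand":1,"slide":[0,0,0],"yaw":-0.14},{"hand":1,"slide":[0,0,0],"yaw":-0.22},{"hand":1,"slide":[0,0,0],"yaw":-0.3},{"hand":1,"slide":[0,0,0],"yaw":-0.38},{"hand":1,"slide":[0,0,0],"yaw":-0.44},{"hand":1,"slide":[0,0,0],"yaw":-0.44},{"hand":1,"slide":[0,0,0],"yaw":-0.44}]'; python3 needle.py
```

```text
time_s: 19.25
tcp_pos: [0.607, -0.0063, 0.1327]
ee_rot: [[-0.971, 0.24, 0.0], [0.24, 0.971, -0.0], [-0.0, -0.0, -1.0]]
wrist_force: [0.1, -1.4, 0.6]
gripper_width: 0.29
t 19.25 yaw 166.1 tcp [ 0.607  -0.0063  0.1327] F [ 0.1 -1.4  0.6] Mz [-0.54 -0.1   0.05] w 0.29
top needle 1.525 sd 0.031 dark 111 [-0.001  0.009]
scene needle 0.501 sd 0.158 dark 109 [-0.006  0.009]
```

Run:
```python
import cv2,numpy as np
cv2.imwrite("pics/r2.png",np.hstack([cv2.imread("pics/rect_%s.png"%n)[::2,::2] for n in("top","scene")]))
```

```text
(no output)
```

View pics/r2.png

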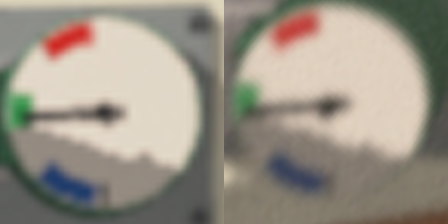

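The needle lies across the green band's lower half (tip at (28,117), pivot (105,113), so about 1.52). The scene fit was a miss on the shadow, but its picture agrees. A small nudge to the middle, then release and rise.

```bash
python3 -m inch '[{"hand":1,"slide":[0,0,0],"yaw":-0.05},{"hand":1,"slide":[0,0,0],"yaw":-0.09},{"hand":1,"slide":[0,0,0],"yaw":-0.09},{"hand":1,"slide":[0,0,0],"yaw":-0.09},{"hand":1,"slide":[0,0,0],"yaw":-0.09}]'; sed -i 's/th=np.arange(-.3/th=np.arange(1.0/' needle.py; python3 needle.py
python3 -m inch '[{"hand":0,"slide":[0,0,0],"yaw":0},{"hand":0,"slide":[0,0,0],"yaw":0},{"hand":0,"slide":[0,0,0],"yaw":0},{"hand":0,"slide":[0,0,0],"yaw":0},{"hand":0,"slide":[0,0,2],"yaw":0},{"hand":0,"slide":[0,0,6],"yaw":0},{"hand":0,"slide":[0,0,10],"yaw":0},{"hand":0,"slide":[0,0,12],"yaw":0},{"hand":0,"slide":[0,0,12],"yaw":0},{"hand":0,"slide":[0,0,12],"yaw":0}]'; python3 needle.py
python3 - <<'E'
import cv2,numpy as np
from station import *
a=capture("top")[185:225,320:420];s=capture("scene")[190:270,225:345]
cv2.imwrite("pics/c6.png",np.vstack([cv2.resize(a,(600,240),interpolation=cv2.INTER_CUBIC),cv2.copyMakeBorder(cv2.resize(s,(525,350),interpolation=cv2.INTER_CUBIC),0,0,0,75,0)]))
E
```

```text
time_s: 19.98
tcp_pos: [0.607, -0.0063, 0.1328]
ee_rot: [[-0.945, 0.327, 0.0], [0.327, 0.945, -0.0], [-0.0, -0.0, -1.0]]
wrist_force: [0.5, -2.6, -0.4]
gripper_width: 0.288
t 19.98 yaw 160.9 tcp [ 0.607  -0.0063  0.1328] F [ 0.5 -2.6 -0.4] Mz [-0.95 -0.21  0.08] w 0.288
top needle 1.575 sd 0.031 dark 116 [0.001 0.009]
scene needle 1.628 sd 0.029 dark 121 [0.003 0.009]
time_s: 21.32
tcp_pos: [0.6063, -0.0061, 0.2514]
ee_rot: [[-0.945, 0.327, -0.002], [0.327, 0.945, 0.0], [0.002, -0.001, -1.0]]
wrist_force: [-0.4, 0.4, -0.5]
gripper_width: 1.003
t 21.32 yaw 160.9 tcp [ 0.6063 -0.0061  0.2514] F [-0.4  0.4 -0.5] Mz [-0.06 -0.07 -0.01] w 1.003
top needle 1.575 sd 0.031 dark 116 [0.001 0.009]
scene needle 1.635 sd 0.031 dark 122 [0.003 0.009]
```

View pics/c6.png

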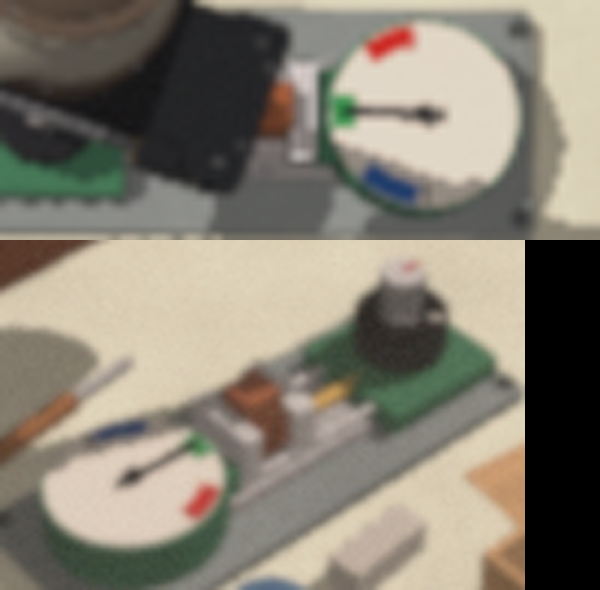

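The needle lies mid-green in both views, the stone stands upright between jaw and anvil, and the gripper is clear of everything. Handing in.

```bash
python3 -c "
from station import *
print(finish_job())"
```

```text
the job is handed in; nothing more can be done
None
```

The stone is clamped with the needle in the green band. I handed the job in at about 21.5 s, and no verdict was reported.

- **Coarse knob:** I turned it about 116° clockwise in one grasp, using small steps near contact. The needle came to rest at about 0.40 rad, in the blue band, and stayed there after release. The fine knob's pointer had not turned when I looked about 40° into the turn; I did not check it again.
- **Fine knob:** I then turned it about 1.6 rad clockwise in one grasp and let go.
- **Last checks, after releasing and rising 12 cm:**
  - The needle read 1.58 rad (top camera) and 1.63 rad (scene camera), near the middle of the green band.
  - The stone looked upright between jaw and anvil.
  - The wrist force was about zero.
  - Of the bystanders, only the knife and the spare stone were fully in that last picture, and both looked undisturbed. The others were not checked again, though the arm did not go near them after the approach.
- **Disagreements:**
  - One scene-camera reading (0.50 rad) locked onto a shadow on the dial. The pictures and the top camera showed 1.52 rad at that moment.
  - Contact came about 0.15 rad of knob turn or more later than my image estimate of the gap.

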